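# Lock the service cover of a demonstration plinth

## Task

The metal service cover on the wooden exhibit plinth stands ajar. Push it down shut with the fingertips, then, with a fingertip set in the slot of each of its two round fasteners, turn both clockwise (seen from above) a quarter turn to the stop, so that the cover is locked. Do not lift the cover, do not pick anything up, and leave the things standing around where they are.

Things in the scene. Friction and masses are not known exactly. Their poses are not given: they have to be found in the camera images.
- plinth: fixed hollow wooden base, 270 (x) x 400 (y) x 65 mm high; origin at the centre of its underside, on the table; x points from its near side (robot side) to its far side, y to the left, z up; yaw within 0.3 rad. A fixed lamp holder with bulb stands at its far left corner (x 108, y 168 mm), its top 165 mm above the table.
- cover (a joint): hinge of the cover, rad: 0 = shut flat on the plinth, grows as the near edge rises; starts at 0.12 to 0.30. Aluminium sheet 200 (x) x 280 (y) x 6 mm; hinge line along the plinth's y at x 90, z 65 mm; free edge on the robot's side (x -110 mm when shut). A stiff hinge keeps it where left; 1 to 4 N down near the free edge shuts it to a hard stop.
- press_point (a point): point on the cover's upper face midway between the two fasteners, 15 mm in from its free edge (185 mm from the hinge); moves with the cover; 71 mm above the table when the cover is shut. The flat strip between the fasteners is 78 mm wide. A good place to push.
- left_cam (a joint): left quarter-turn fastener about the cover's normal, rad. 0 = unlocked, slot along the plinth's x. Grows clockwise seen from above; hard stop at 1.65; locked from 1.40 (slot about parallel to the free edge). Starts at 0 to 0.3; friction 0.05 N m (2.5 N at 20 mm) holds it where left. When turned, a hidden tongue goes under the box's front wall: shut the cover first.
- left_cam_slot (a point): centre of the left fastener's top rim, 89 mm above the table with the cover shut; on its axis, 145 mm from the hinge, 85 mm left of the cover's middle. Round brass head 92 mm across, 18 mm proud, with one slot through its centre, 36 wide x 78 long x 14 mm deep, closed all round. Closed fingertips fit; swept round 20 mm off-axis, turning with it, they turn it. x along the slot, z out of the cover.
- right_cam (a joint): right quarter-turn fastener about the cover's normal, rad. 0 = unlocked, slot along the plinth's x. Grows clockwise seen from above; hard stop at 1.65; locked from 1.40 (slot about parallel to the free edge). Starts at 0 to 0.3; friction 0.05 N m (2.5 N at 20 mm) holds it where left. When turned, a hidden tongue goes under the box's front wall: shut the cover first.
- right_cam_slot (a point): centre of the right fastener's top rim, 89 mm above the table with the cover shut; on its axis, 145 mm from the hinge, 85 mm right of the cover's middle. Round brass head 92 mm across, 18 mm proud, with one slot through its centre, 36 wide x 78 long x 14 mm deep, closed all round. Closed fingertips fit; swept round 20 mm off-axis, turning with it, they turn it. x along the slot, z out of the cover.
- weight: brass lathe-turned weight, 30 mm across, 38 mm tall, standing on the right ledge of the plinth. Origin at the centre of its underside. Keep clear of it.
- tin: small round steel tin, 40 mm across, 30 mm tall, standing on the left ledge of the plinth. Origin at the centre of its underside. Keep clear of it.
- magnifier: magnifying glass lying on the table left of the plinth: brass ring 96 mm across, dark handle 100 mm long, 16 mm thick. Origin at the middle of the ring, underside. Keep clear of it.
- bottle: clear glass bottle with a cork, 60 mm across, 150 mm tall, on the table left of the plinth at the far end. Origin at the centre of its underside. Keep clear of it.
- screwdriver: screwdriver lying on the table right of the plinth, near end. Keep clear of it.
- mug: blue ceramic mug, 80 mm across, 90 mm tall, on the table right of the plinth, far end. Origin at the centre of its underside. Keep clear of it.
- wood_block: pale wooden block 70 x 50 x 30 mm on the table right of the plinth. Origin at the centre of its underside. Keep clear of it.

How it is judged:
By the outcome, as a careful person would: the job done as asked, in the order asked, and still so for the second after the job is handed in, with the robot touching nothing.
It also fails if it takes over 58 s, if anything falls off the work surface, if the arm or the gripper's body presses on something with over 40 N, if the wrist force passes 120 N, or if a joint passes its speed limit or range.

## Robot

A 6-joint arm with a two-finger parallel gripper is mounted at the origin on the work surface. World frame = base frame: x ahead of the robot, y to its left, z up, the work surface at z = 0. Lengths are in m, angles in rad, forces in N, time in s.
With the tool pointing down it reaches from about 0.25 to 0.775 m from the base axis. Payload 4 kg.
Tool frame: the origin (TCP) lies at the centre of the arm's flange, where the gripper is bolted on; the fingertips stand ahead of it and the grasp point (between the pads) lies 180 mm ahead of it (robot.tcp_to_tips is the z of the fingertips in the tool frame, in m); z points along the fingers, y is the direction in which the jaws open and shut (so a half turn about z gives the same grasp; the last joint's range is limited). The gripper opens to 94 mm and grips with 3 to 60 N. Pads are 16 mm wide; open, the fingers measure 119 mm over their backs; the gripper's body (75 mm by 177 mm) begins 78 mm behind the grasp point.
Start: joints at [-1.299, 0.087, 1.371, -0, 1.684, -0.103], TCP at [0.201, -0.512, 0.405] pointing down, gripper open.
Joint ranges: [-3.1, 3.1], [-0.76, 2.03], [0.27, 2.55], [-1.08, 4.22], [0.17, 2.65], [-2.57, 2.57]. Speed limits (rad/s): [2.79, 2.79, 3.14, 3.14, 3.14, 3.14].

## Interface

Orientations are given as [roll, pitch, yaw] about the fixed x, y, z axes, in that order (R = Rz(yaw) Ry(pitch) Rx(roll)).
In Python, from bench import robot gives the robot as it stands.
- The arm moves only by the tool move_arm, never from a script. Its argument "increments" is a list that holds one entry, the list of rows, each a list of 7 numbers: the opening, from 0 (shut) to 1 (fully open), then the shift along the tool's x, y, z as a fraction of full scale, then the turn, a rotation vector about the tool's x, y, z as a fraction of full scale. In form: [[[jaw, dx, dy, dz, rx, ry, rz], ...]]. A call has 1 to 8 rows; each row is the pose to reach, as a shift and turn from the pose commanded when the call began, along the tool's axes at that moment; what a row does not reach only later rows make up. Full scale, the value 1, is 0.1 m for a shift and pi/2 rad for a turn. A row lasts 1/12 s, in which the tool goes at most 41.7 mm and 7.16 degrees, less where a joint would pass 70% of its speed; a pose out of reach is approached as far as the arm can. A call with a number of a shift or a turn outside -1 to 1 is refused whole. A call with a gripper value outside its range is refused whole. The fingers move at their own pace and stop on an object; the grip force is fixed at half the most. Time passes only in rows, so rows that repeat a pose let the fingers close. It gives the time, the measured TCP pose, the force and the opening at its end, in the units of the state.
- robot.get_obs(): the state, without advancing time (a new reading comes with each control period).
- robot.snapshot(name): name is "scene" or "top" or "wrist"; returns (picture, depth): 384x512x3 uint8, red, green, blue; 384x512 float32, m along the optical axis (not along the pixel's ray), 0 where there is no reading.
- robot.camera_params(name): a dict with "mtx" (3x3 intrinsics, pixels), "R" (3x3) and "t" (3): a world point X has camera coordinates R X + t. Camera axes: x right, y down, z forward; pixel columns grow to the right and rows downward; lengths in m; the calibration is good to about 2 mm. A picture is of the moment at which its call begins: read the wrist's pose just before it. camera_params takes no time and is no camera call; for the wrist camera it gives the pose at the moment of the call.
- robot.close_job(): hands the job in, once; it reports no verdict.
The state is a dict: "time": time; "joint_positions": joint angles; "qvel": joint speeds; "joint_torque": joint torques, N m; "tool_pos": TCP position; "ee_rot": TCP orientation; "wrist_force": force on the tool from outside, world axes, zero at the start; "wrist_torque": the same for the moment, N m; "width": finger opening in m.
Only numpy, scipy, OpenCV 4.12 (cv2) and the standard library are available. Lean on these libraries where they do the work, as an engineer would, in place of code of your own. Each camera call takes 0.05 s, during which the arm holds its last target.

## Working session

There is one attempt and no reset: what is moved stays moved. The work goes in short steps, Python scripts to look and compute and a tool call to move; the robot and the scene stay as the last step left them, time stands still between calls to the robot, and variables do not carry over. Pictures are saved under pics/ and viewed, and the job is handed in when it is done.

Besides the shell and the picture viewer there is one more tool, called after "Emit:" by a JSON object that holds its "name" and its "arguments", one argument or row to a line. move_arm: Moves the arm, as the interface text tells. Its arguments: {"type":"object","properties":{"increments":{"type":"array","items":{"type":"array","items":{"type":"array","items":{"type":"number","minimum":-1,"maximum":1}}}}},"required":["increments"]}

```bash
ls; mkdir -p pics
python3 - <<'E'
from bench import robot
import cv2,numpy as np
o=robot.get_obs();print(o, robot.tcp_to_tips)
for n in ["scene","top"]:
    p,d=robot.snapshot(n);cv2.imwrite(f"pics/{n}0.png",p[:,:,::-1]);np.savez(f"pics/{n}0.npz",p=p,d=d)
    c=robot.camera_params(n);print(n,c["mtx"].tolist(),c["R"].round(4).tolist(),c["t"])
    np.savez(f"pics/cam_{n}.npz",**c)
E
```

```text
pics
{'time': 0.0, 'joint_positions': array([-1.29909353e+00,  8.79802691e-02,  1.37224962e+00, -2.48939478e-05,
        1.68357481e+00, -1.03093234e-01]), 'qvel': array([ 0.00150051,  0.00072962,  0.00155724, -0.00081634,  0.00058935,
       -0.00102548]), 'joint_torque': array([-5.68669184e-04, -3.40188324e+01, -3.02425253e+01,  7.16540054e-02,
        3.29996087e-02, -1.77670195e-04]), 'tool_pos': array([ 0.20131335, -0.51172216,  0.40349222]), 'ee_rot': array([-3.13938981e+00, -2.03032384e-04,  3.74793035e-01]), 'wrist_force': array([ 0.6154562 , -0.71607335,  0.92957309]), 'wrist_torque': array([ 0.01339782,  0.02947161, -0.02877417]), 'width': 0.09391249409684536} 0.1992
scene [[415.29363832336713, 0.0, 251.4400249722894], [0.0, 415.29363832336713, 188.45038812483585], [0.0, 0.0, 1.0]] [[0.5861, 0.8101, 0.0129], [0.5896, -0.4155, -0.6926], [-0.5558, 0.4136, -0.7212]] [-0.35824472 -0.25857599  1.36699854]
top [[466.6155336758071, 0.0, 246.80222878419437], [0.0, 466.6155336758071, 197.50869671248358], [0.0, 0.0, 1.0]] [[0.0006, -1.0, -0.0066], [-0.9981, -0.0002, -0.0619], [0.0619, 0.0067, -0.9981]] [0.03192123 0.55791369 1.27823808]
```

View pics/top0.png

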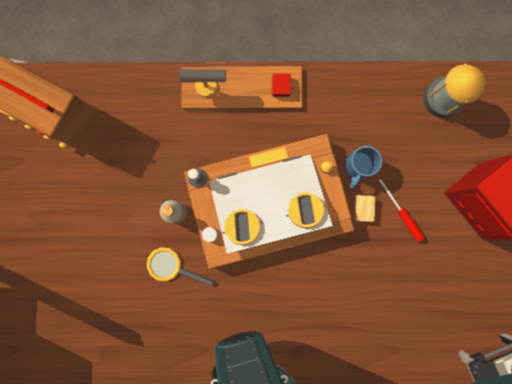

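View pics/scene0.png

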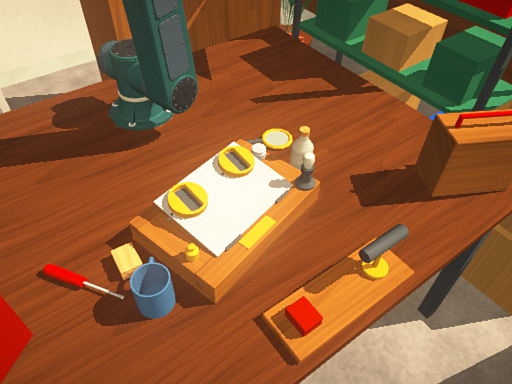

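The top view shows the cover ajar (white) with brass fasteners at about (242,227) left and (306,210) right, plus the lamp holder at (197,178), the tin at (210,234) and the weight at (327,167). Next I'll measure them from the depth.

```bash
cat > h.py <<'E'
import numpy as np,cv2
def load(n,i=0):
    z=np.load(f"pics/{n}{i}.npz");c=np.load(f"pics/cam_{n}.npz");return z['p'],z['d'],dict(mtx=c['mtx'],R=c['R'],t=c['t'])
def cloud(d,c):
    v,u=np.indices(d.shape);K=c['mtx']
    P=np.stack([(u-K[0,2])/K[0,0]*d,(v-K[1,2])/K[1,1]*d,d],-1)
    return (P-c['t'])@c['R']
def proj(X,c):
    q=(np.atleast_2d(X)@c['R'].T+c['t'])@c['mtx'].T;return q[:,:2]/q[:,2:]
def biggest(m,n=1):
    k,l,s,_=cv2.connectedComponentsWithStats(m.astype(np.uint8));o=np.argsort(-s[1:,4])[:n]+1
    return [l==i for i in o]
def plane(P):
    for _ in range(5):
        c=P.mean(0);n=np.linalg.svd(P-c,full_matrices=0)[2][2];n*=np.sign(n[2]);r=(P-c)@n
        P=P[np.abs(r)<max(.004,2*r.std())] if len(P)>50 else P
    return c,n,r.std()
E
python3 - <<'E'
from h import *
for n in ["top","scene"]:
    p,d,c=load(n);X=cloud(d,c);hsv=cv2.cvtColor(p,cv2.COLOR_RGB2HSV)
    ok=(d>0)&(X[...,0]>.25)&(X[...,0]<.75)&(abs(X[...,1])<.35)&(X[...,2]>.04)
    w=(hsv[...,1]<60)&(hsv[...,2]>150)&ok
    w=biggest(cv2.erode(w.astype(np.uint8),np.ones((3,3))))[0]
    cc,nn,s=plane(X[w]);print(n,"cover",w.sum(),cc.round(4),nn.round(4),s,"tilt",np.arccos(nn[2]))
    hd=np.arctan2(nn[1],nn[0]);print(" downslope dir yaw(of n horizontal)",hd, "z range",np.percentile(X[w][:,2],[1,99]))
    h=(X-cc)@nn
    b=(hsv[...,0]>18)&(hsv[...,0]<32)&(hsv[...,1]>150)&(hsv[...,2]>120)&ok
    for m in biggest(b,5):
        q=X[m];print(" brass",m.sum(),q.mean(0).round(4),"h",np.percentile(h[m],[5,50,95]).round(4),np.argwhere(m).mean(0)[::-1])
    # plinth top: 
    pl=ok&(abs(X[...,2]-.065)<.006)&(hsv[...,1]>90)
    m=biggest(pl)[0];q=X[m][:,:2].astype(np.float32);print(" plinth rect",m.sum(),cv2.minAreaRect(q))
E
```

```text
top cover 4489 [ 0.5613 -0.0234  0.0854] [0.1696 0.0483 0.9843] 0.0019053667963793558 tilt 0.17726974257077743
 downslope dir yaw(of n horizontal) 0.2775705483564196 z range [0.06982909 0.10722779]
 brass 508 [ 0.5201 -0.1198  0.115 ] h [0.0139 0.0175 0.0212] [305.89173228 209.93110236]
 brass 487 [0.4771 0.0436 0.1149] h [0.0138 0.018  0.0216] [242.04722793 226.71868583]
 brass 407 [ 0.6644 -0.0246  0.0679] h [-0.0048  0.0001  0.0046] [267.83783784 156.72727273]
 brass 73 [ 0.6363 -0.1745  0.0951] h [0.0056 0.0125 0.0245] [325.56164384 165.80821918]
 plinth rect 6138 ((0.5476266145706177, -0.02424924075603485), (0.2705354392528534, 0.40084171295166016), 14.844705581665039)
scene cover 4429 [ 0.571  -0.0318  0.0822] [0.1699 0.0454 0.9844] 0.001376874117154153 tilt 0.17680273367509244
 downslope dir yaw(of n horizontal) 0.26091252908976803 z range [0.06938467 0.10354422]
 brass 622 [ 0.5228 -0.1192  0.1122] h [0.0144 0.0177 0.02  ] [186.8488746  198.01607717]
 brass 492 [ 0.6642 -0.0236  0.0657] h [-0.0034 -0.      0.0034] [256.95121951 231.58130081]
 brass 485 [0.4788 0.0463 0.1116] h [0.0124 0.0177 0.02  ] [235.94845361 159.48865979]
 brass 135 [ 0.6419 -0.1748  0.0881] h [-0.0051  0.0109  0.0231] [193.23703704 250.9037037 ]
 brass 41 [0.5184 0.2331 0.1484] h [0.0658 0.0681 0.0709] [304.43902439 129.14634146]
 plinth rect 5452 ((0.5473306179046631, -0.021729081869125366), (0.27146482467651367, 0.40261954069137573), 14.78742790222168)
```

Two views agree on the plinth pose: centre (0.5475, -0.023), yaw about 0.259, cover tilt 0.177. Next is a helper that turns targets into increments.

```bash
cat > nav.py <<'E'
import numpy as np,sys
from scipy.spatial.transform import Rotation as Ro
from bench import robot
C=np.array([.5475,-.0230]);Y=.2585
def W(x,y): return C+np.array([[np.cos(Y),-np.sin(Y)],[np.sin(Y),np.cos(Y)]])@[x,y]
def go(x,y,ztip,yaw):
    o=robot.get_obs();p=o['tool_pos'];R=Ro.from_euler('xyz',o['ee_rot'])
    T=Ro.from_euler('xyz',[np.pi,0,yaw])
    d=R.inv().apply(np.array([x,y,ztip+robot.tcp_to_tips])-p)/.1
    r=(R.inv()*T).as_rotvec()/(np.pi/2)
    print("t",round(o['time'],2),"pos",p.round(4),"rot",o['ee_rot'].round(4),"F",o['wrist_force'].round(2),"M",o['wrist_torque'].round(3),"w",round(o['width'],4),"j",o['joint_positions'].round(2))
    print("need d",d.round(3),"r",r.round(3))
if __name__=="__main__":
    a=list(map(float,sys.argv[1:5]));x,y=W(a[0],a[1]);print("world",x,y);go(x,y,a[2],a[3])
E
python3 nav.py -.095 0 .2 1.829
```

```text
world 0.4556564213952239 -0.047284914434033196
t 0.1 pos [ 0.2013 -0.5117  0.4036] rot [-3.1397e+00 -2.0000e-04  3.7480e-01] F [-0.23  0.51  0.03] M [-0.021  0.01   0.079] w 0.0939 j [-1.3   0.09  1.37 -0.    1.68 -0.1 ]
need d [ 4.067 -3.391  0.052] r [-0.001 -0.001 -0.926]
```

Emit:
{"name": "move_arm", "arguments": {
  "increments": [
    [[0,0.4,-0.33,0,0,0,0],[0,0.8,-0.67,0,0,0,0],[0,1,-0.84,0,0,0,0],[0,1,-0.84,0,0,0,0]]
  ]
}}

```text
time: 0.43
tool_pos: [0.2655, -0.3929, 0.4045]
ee_rot: [-3.139, -0.003, 0.38]
wrist_force: [0.3, 0.0, 0.8]
width: 0.0704
```

Emit:
{"name": "move_arm", "arguments": {
  "increments": [
    [[0,0.4,-0.33,0,0,0,0],[0,0.8,-0.67,0,0,0,0],[0,1,-0.84,0,0,0,0],[0,1,-0.84,0,0,0,0]]
  ]
}}

```text
time: 0.77
tool_pos: [0.3276, -0.2782, 0.4047]
ee_rot: [-3.14, -0.002, 0.381]
wrist_force: [0.3, 0.4, 0.3]
width: 0.0441
```

Emit:
{"name": "move_arm", "arguments": {
  "increments": [
    [[0,0.4,-0.33,0,0,0,0],[0,0.8,-0.67,0,0,0,0],[0,1,-0.84,0,0,0,0],[0,1,-0.84,0,0,0,0]]
  ]
}}

```text
time: 1.1
tool_pos: [0.3899, -0.1636, 0.4045]
ee_rot: [-3.14, -0.002, 0.382]
wrist_force: [0.6, -0.2, -0.3]
width: 0.0174
```

Emit:
{"name": "move_arm", "arguments": {
  "increments": [
    [[0,0.4,-0.33,0,0,0,-0.07],[0,0.8,-0.67,0,0,0,-0.15],[0,1,-0.84,0,0,0,-0.23],[0,1,-0.84,0,0,0,-0.31],[0,1,-0.84,0,0,0,-0.39],[0,1,-0.84,0,0,0,-0.46],[0,1,-0.84,0,0,0,-0.5],[0,1,-0.84,0,0,0,-0.5]]
  ]
}}

```text
time: 1.77
tool_pos: [0.4508, -0.0536, 0.4042]
ee_rot: [-3.141, 0.001, 1.161]
wrist_force: [-0.1, 0.7, 0.8]
width: 0.0007
```

```bash
python3 nav.py -.095 0 .15 1.829
```

```text
world 0.4556564213952239 -0.047284914434033196
t 1.77 pos [ 0.4508 -0.0536  0.4042] rot [-3.1410e+00  9.0000e-04  1.1608e+00] F [-0.05  0.69  0.85] M [-0.015 -0.084  0.034] w 0.0007 j [-0.24 -0.13  1.58 -0.    1.69  0.17]
need d [0.077 0.02  0.55 ] r [-0.001  0.    -0.425]
```

Emit:
{"name": "move_arm", "arguments": {
  "increments": [
    [[0,0.08,0.02,0.2,0,0,-0.07],[0,0.08,0.02,0.4,0,0,-0.15],[0,0.08,0.02,0.55,0,0,-0.23],[0,0.08,0.02,0.55,0,0,-0.31],[0,0.08,0.02,0.55,0,0,-0.38],[0,0.08,0.02,0.55,0,0,-0.425],[0,0.08,0.02,0.55,0,0,-0.425],[0,0.08,0.02,0.55,0,0,-0.425]]
  ]
}}

```text
time: 2.43
tool_pos: [0.4556, -0.0469, 0.3495]
ee_rot: [-3.141, 0.0, 1.824]
wrist_force: [-0.0, 0.5, 0.2]
width: 0.0006
```

```bash
python3 nav.py -.095 0 .075 1.829
```

```text
world 0.4556564213952239 -0.047284914434033196
t 2.43 pos [ 0.4556 -0.0469  0.3495] rot [-3.1412e+00  3.0000e-04  1.8239e+00] F [-0.04  0.47  0.18] M [-0.061 -0.047  0.008] w 0.0006 j [-0.23 -0.1   1.67 -0.    1.58 -0.48]
need d [-0.004 -0.001  0.753] r [-0.     0.    -0.003]
```

Emit:
{"name": "move_arm", "arguments": {
  "increments": [
    [[0,0,0,0.2,0,0,0],[0,0,0,0.4,0,0,0],[0,0,0,0.46,0,0,0],[0,0,0,0.52,0,0,0],[0,0,0,0.58,0,0,0],[0,0,0,0.64,0,0,0],[0,0,0,0.7,0,0,0],[0,0,0,0.75,0,0,0]]
  ]
}}

```text
time: 3.1
tool_pos: [0.4557, -0.0463, 0.2746]
ee_rot: [3.141, 0.001, 1.828]
wrist_force: [-1.2, -0.1, 1.0]
width: 0.0002
```

```bash
python3 nav.py -.095 0 .071 1.829
```

```text
world 0.4556564213952239 -0.047284914434033196
t 3.1 pos [ 0.4557 -0.0463  0.2746] rot [3.1411e+00 9.0000e-04 1.8275e+00] F [-1.25 -0.13  1.04] M [-0.213  0.087 -0.023] w 0.0002 j [-0.22 -0.05  1.78 -0.    1.42 -0.48]
need d [-0.009 -0.003  0.044] r [ 0.     0.001 -0.001]
```

Tip is at 0.0754. I'll push further to the hard stop.

Emit:
{"name": "move_arm", "arguments": {
  "increments": [
    [[0,0,0,0.02,0,0,0],[0,0,0,0.035,0,0,0],[0,0,0,0.05,0,0,0],[0,0,0,0.055,0,0,0],[0,0,0,0.055,0,0,0]]
  ]
}}

```text
time: 3.52
tool_pos: [0.4556, -0.0462, 0.2704]
ee_rot: [3.141, 0.001, 1.828]
wrist_force: [-2.6, -0.4, 6.7]
width: 0.0004
```

```bash
python3 nav.py -.095 0 .071 1.829
```

```text
world 0.4556564213952239 -0.047284914434033196
t 3.52 pos [ 0.4556 -0.0462  0.2704] rot [3.1414e+00 6.0000e-04 1.8278e+00] F [-2.65 -0.36  6.65] M [-0.126  0.498 -0.024] w 0.0004 j [-0.22 -0.05  1.78 -0.    1.41 -0.48]
need d [-0.01  -0.002  0.002] r [ 0.     0.    -0.001]
```

Emit:
{"name": "move_arm", "arguments": {
  "increments": [
    [[0,0,0,0.01,0,0,0],[0,0,0,0.02,0,0,0],[0,0,0,0.02,0,0,0]]
  ]
}}

```text
time: 3.77
tool_pos: [0.4556, -0.0462, 0.2703]
ee_rot: [3.141, 0.001, 1.828]
wrist_force: [-7.4, -0.4, 14.6]
width: 0.0005
```

Emit:
{"name": "move_arm", "arguments": {
  "increments": [
    [[0,0,0,-0.3,0,0,0],[0,0,0,-0.7,0,0,0],[0,0,0,-0.9,0,0,0],[0,0,0,-0.9,0,0,0]]
  ]
}}

```text
time: 4.1
tool_pos: [0.4568, -0.0463, 0.3633]
ee_rot: [3.131, 0.005, 1.828]
wrist_force: [0.8, -0.9, 0.2]
width: 0.0002
```

```bash
cat > slot.py <<'E'
from h import *
from bench import robot
import sys
from nav import W,Y
i=sys.argv[1]
for n in ["top","scene"]:
    p,d=robot.snapshot(n);c=robot.camera_params(n)
    np.savez(f"pics/{n}{i}.npz",p=p,d=d);cv2.imwrite(f"pics/{n}{i}.png",p[:,:,::-1])
    X=cloud(d,c);hsv=cv2.cvtColor(p,cv2.COLOR_RGB2HSV)
    ok=(d>0)&(X[...,0]>.25)&(X[...,0]<.75)&(abs(X[...,1])<.35)&(X[...,2]>.04)&(X[...,2]<.14)
    w=(hsv[...,1]<60)&(hsv[...,2]>150)&ok
    w=biggest(cv2.erode(w.astype(np.uint8),np.ones((3,3))))[0]
    cc,nn,s=plane(X[w]);print(n,w.sum(),"centroid",cc.round(4),"n",nn.round(4),"tilt",np.arctan2(nn[:2]@[np.cos(Y),np.sin(Y)],nn[2]).round(4))
    for nm,yy in (("L",.085),("R",-.085)):
        x0=W(-.055,yy)
        # rectify disc region onto z=.089 plane, 4 px/mm... 2px/mm
        S=2;g=(np.arange(120)-59.5)/1000
        gx,gy=np.meshgrid(g,g);q=np.stack([x0[0]+gx,x0[1]+gy,0*gx+.089],-1).reshape(-1,3)
        uv=proj(q,c).astype(np.float32).reshape(120,120,2)
        im=cv2.remap(p,uv[...,0],uv[...,1],cv2.INTER_LINEAR)
        cv2.imwrite(f"pics/r_{n}{nm}{i}.png",cv2.resize(im[:,:,::-1],None,fx=4,fy=4))
        h2=cv2.cvtColor(im,cv2.COLOR_RGB2HSV);br=((h2[...,0]>18)&(h2[...,0]<32)&(h2[...,1]>150)&(h2[...,2]>120)).astype(np.uint8)
        b=biggest(br)[0].astype(np.uint8)
        ct,hi=cv2.findContours(b,cv2.RETR_CCOMP,cv2.CHAIN_APPROX_NONE)
        oi=max(range(len(ct)),key=lambda k:len(ct[k]) if hi[0][k][3]<0 else 0)
        e=cv2.minEnclosingCircle(ct[oi]);print(nm,"expect",x0.round(4),"disc ctr",x0[0]+(e[0][0]-59.5)/1000,x0[1]+(e[0][1]-59.5)/1000,"r",e[1])
        ch=[k for k in range(len(ct)) if hi[0][k][3]>=0]
        if ch:
            k=max(ch,key=lambda k:cv2.contourArea(ct[k]));r=cv2.minAreaRect(ct[k])
            bx=cv2.boxPoints(r);v=max(bx[1]-bx[0],bx[2]-bx[1],key=np.linalg.norm);a=np.arctan2(v[1],v[0])
            th=(Y-a+np.pi/2-.4)%np.pi-np.pi/2+.4
            print("   slot ctr",x0[0]+(r[0][0]-59.5)/1000,x0[1]+(r[0][1]-59.5)/1000,r[1],"cam angle",th)
E
python3 slot.py 1; python3 nav.py -.055 .085 .12 1.829
```

```text
top 3338 centroid [ 0.5849 -0.0133  0.0717] n [0.     0.0025 1.    ] tilt 0.0007
L expect [0.4726 0.0451] disc ctr 0.47239653133047144 0.043054271794921495 r 44.5909423828125
   slot ctr 0.4725679523814968 0.04332986459887657 (78.79547119140625, 38.57610321044922) cam angle 0.177596
R expect [ 0.5161 -0.1192] disc ctr 0.5159852430629215 -0.12007991166153845 r 45.72802734375
   slot ctr 0.4895560133265934 -0.1557355188850492 (1.4142134189605713, 1.4142134189605713) cam angle 1.0438981
scene 3926 centroid [ 0.571  -0.0329  0.0697] n [-1.1e-03 -4.0e-04  1.0e+00] tilt -0.0012
L expect [0.4726 0.0451] disc ctr 0.47925613521230737 0.04225781641162071 r 52.87276840209961
   slot ctr 0.4761879589427761 0.04489893732226524 (74.50725555419922, 37.1620979309082) cam angle 0.177048
R expect [ 0.5161 -0.1192] disc ctr 0.5220560095118961 -0.12023552079239783 r 52.024131774902344
   slot ctr 0.5199828512477359 -0.1188526663307279 (74.4532699584961, 37.27157211303711) cam angle 0.10812858
world 0.4725987942088894 0.04511614618456993
t 4.2 pos [ 0.4558 -0.0461  0.3579] rot [3.1393e+00 9.0000e-04 1.8279e+00] F [0.13 0.08 0.28] M [-0.017 -0.078  0.042] w 0.0006 j [-0.22 -0.11  1.66  0.    1.59 -0.48]
need d [0.84  0.394 0.387] r [ 0.001  0.001 -0.001]
```

Cover is shut (tilt about 0). The left slot is at 0.177 rad and the right at about 0.108 rad. I'll go above the left slot with the jaws opened to about 32 mm, so both fingertips fit in the slot like a screwdriver blade.

Emit:
{"name": "move_arm", "arguments": {
  "increments": [
    [[0.34,0.35,0.17,0,0,0,0.05],[0.34,0.7,0.34,0,0,0,0.11],[0.34,0.84,0.39,0.1,0,0,0.11],[0.34,0.84,0.39,0.2,0,0,0.11],[0.34,0.84,0.39,0.25,0,0,0.11],[0.34,0.84,0.39,0.25,0,0,0.11]]
  ]
}}

```text
time: 4.7
tool_pos: [0.4711, 0.0446, 0.3288]
ee_rot: [-3.135, -0.0, 1.655]
wrist_force: [0.4, -0.6, -0.5]
width: 0.0316
```

```bash
python3 nav.py -.055 .0845 .079 1.652
python3 - <<'E'
from bench import robot
import cv2
for n in ["wrist"]:
    p,d=robot.snapshot(n);cv2.imwrite("pics/wr2.png",p[:,:,::-1])
E
```

```text
world 0.4727266095480159 0.044632758928755324
t 4.7 pos [0.4711 0.0446 0.3288] rot [-3.1352 -0.      1.6551] F [ 0.35 -0.63 -0.48] M [-0.077 -0.069  0.066] w 0.0316 j [-0.03 -0.05  1.67 -0.    1.54 -0.11]
need d [-0.001  0.019  0.505] r [-0.004 -0.     0.002]
```

View pics/wr2.png

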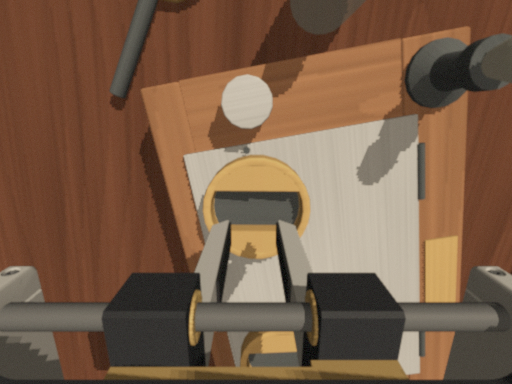

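The wrist view shows the left slot at about (257,207), parallel to the jaws and centred between the fingertips at about (222,228) and (288,228). Descending.

Emit:
{"name": "move_arm", "arguments": {
  "increments": [
    [[0.34,0,0.01,0.2,0,0,0],[0.34,0,0.01,0.32,0,0,0],[0.34,0,0.01,0.38,0,0,0],[0.34,0,0.01,0.42,0,0,0],[0.34,0,0.01,0.46,0,0,0],[0.34,0,0.01,0.5,0,0,0],[0.34,0,0.01,0.5,0,0,0]]
  ]
}}

```text
time: 5.33
tool_pos: [0.4729, 0.0449, 0.2817]
ee_rot: [-3.141, 0.0, 1.655]
wrist_force: [-0.2, -0.1, -0.5]
width: 0.0323
```

```bash
python3 nav.py -.055 .0845 .079 1.652
```

```text
world 0.4727266095480159 0.044632758928755324
t 5.33 pos [0.4729 0.0449 0.2817] rot [-3.1410e+00  1.0000e-04  1.6548e+00] F [-0.17 -0.12 -0.47] M [ 0.013 -0.05   0.002] w 0.0323 j [-0.02 -0.02  1.73 -0.    1.43 -0.11]
need d [-0.003 -0.002  0.035] r [-0.     0.     0.002]
```

Emit:
{"name": "move_arm", "arguments": {
  "increments": [
    [[0.34,0,0,0.03,0,0,0],[0.34,0,0,0.03,0,0,0.06],[0.34,0,0,0.03,0,0,0.12],[0.34,0,0,0.03,0,0,0.18],[0.34,0,0,0.03,0,0,0.24],[0.34,0,0,0.03,0,0,0.3],[0.34,0,0,0.03,0,0,0.36],[0.34,0,0,0.03,0,0,0.42]]
  ]
}}

```text
time: 6.0
tool_pos: [0.4733, 0.0453, 0.2797]
ee_rot: [3.14, -0.001, 0.991]
wrist_force: [1.3, 0.4, -1.0]
width: 0.0317
```

```bash
python3 nav.py -.055 .0845 .079 1.652
```

```text
world 0.4727266095480159 0.044632758928755324
t 6.0 pos [0.4733 0.0453 0.2797] rot [ 3.1403e+00 -1.2000e-03  9.9110e-01] F [ 1.34  0.42 -0.99] M [ 0.008 -0.135 -0.012] w 0.0317 j [-0.02 -0.02  1.73  0.    1.43  0.56]
need d [-0.008 -0.001  0.015] r [ 0.001 -0.    -0.421]
```

Emit:
{"name": "move_arm", "arguments": {
  "increments": [
    [[0.34,0,0,0.01,0,0,0.06],[0.34,0,0,0.01,0,0,0.12],[0.34,0,0,0.01,0,0,0.18],[0.34,0,0,0.01,0,0,0.24],[0.34,0,0,0.01,0,0,0.3],[0.34,0,0,0.01,0,0,0.36],[0.34,0,0,0.01,0,0,0.42],[0.34,0,0,0.01,0,0,0.46]]
  ]
}}

```text
time: 6.67
tool_pos: [0.473, 0.0448, 0.2791]
ee_rot: [3.14, -0.0, 0.269]
wrist_force: [-1.3, -1.3, 3.8]
width: 0.032
```

```bash
python3 nav.py -.055 .0845 .079 -0.14
```

```text
world 0.4727266095480159 0.044632758928755324
t 6.67 pos [0.473  0.0448 0.2791] rot [ 3.140e+00 -3.000e-04  2.688e-01] F [-1.3  -1.25  3.75] M [-0.258  0.297  0.026] w 0.032 j [-0.02 -0.02  1.73 -0.    1.43  1.28]
need d [-0.003  0.001  0.009] r [ 0.001 -0.     0.26 ]
```

Emit:
{"name": "move_arm", "arguments": {
  "increments": [
    [[0.34,0,0,0,0,0,0.05],[0.34,0,0,0,0,0,0.1],[0.34,0,0,0,0,0,0.14],[0.34,0,0,0,0,0,0.17],[0.34,0,0,0,0,0,0.2],[0.34,0,0,0,0,0,0.2]]
  ]
}}

```text
time: 7.17
tool_pos: [0.4729, 0.0447, 0.279]
ee_rot: [3.14, -0.0, -0.042]
wrist_force: [-1.9, -2.3, 2.7]
width: 0.032
```

```bash
python3 nav.py -.055 .0845 .079 -0.14
```

```text
world 0.4727266095480159 0.044632758928755324
t 7.17 pos [0.4729 0.0447 0.279 ] rot [ 3.1398e+00 -2.0000e-04 -4.2100e-02] F [-1.87 -2.32  2.73] M [-0.383  0.403  0.033] w 0.032 j [-0.02 -0.02  1.73 -0.    1.43  1.59]
need d [-0.001  0.     0.008] r [ 0.001 -0.     0.062]
```

Emit:
{"name": "move_arm", "arguments": {
  "increments": [
    [[0.34,0,0,0,0,0,0.03],[0.34,0,0,0,0,0,0.06],[0.34,0,0,0,0,0,0.08],[0.34,0,0,0,0,0,0.08]]
  ]
}}

```text
time: 7.5
tool_pos: [0.4728, 0.0447, 0.2789]
ee_rot: [3.14, -0.0, -0.166]
wrist_force: [-3.3, -3.6, 3.9]
width: 0.032
```

```bash
python3 nav.py -.055 .0845 .079 -0.14
```

```text
world 0.4727266095480159 0.044632758928755324
t 7.5 pos [0.4728 0.0447 0.2789] rot [ 3.1398e+00 -1.0000e-04 -1.6650e-01] F [-3.34 -3.63  3.94] M [-0.489  0.547 -0.005] w 0.032 j [-0.02 -0.02  1.73 -0.    1.43  1.71]
need d [-0.001  0.     0.007] r [ 0.001 -0.    -0.017]
```

Emit:
{"name": "move_arm", "arguments": {
  "increments": [
    [[0.34,0,0,0,0,0,0.03],[0.34,0,0,0,0,0,0.06],[0.34,0,0,0,0,0,0.06]]
  ]
}}

```text
time: 7.75
tool_pos: [0.4726, 0.045, 0.2789]
ee_rot: [3.14, 0.001, -0.259]
wrist_force: [-4.2, -2.0, 5.1]
width: 0.0324
```

```bash
python3 nav.py -.055 .0845 .079 -0.14
python3 - <<'E'
from bench import robot
import cv2,numpy as np
p,d=robot.snapshot("scene");a=p[110:240,140:290,::-1];cv2.imwrite("pics/sc3.png",cv2.resize(a,None,fx=4,fy=4))
p,d=robot.snapshot("wrist");cv2.imwrite("pics/wr3.png",p[:,:,::-1])
E
```

```text
world 0.4727266095480159 0.044632758928755324
t 7.75 pos [0.4726 0.045  0.2789] rot [ 3.1402e+00  1.0000e-03 -2.5880e-01] F [-4.16 -2.01  5.08] M [-0.348  0.867  0.671] w 0.0324 j [-0.02 -0.02  1.73 -0.    1.43  1.81]
need d [0.002 0.003 0.007] r [ 0.001  0.001 -0.076]
```

View pics/sc3.png

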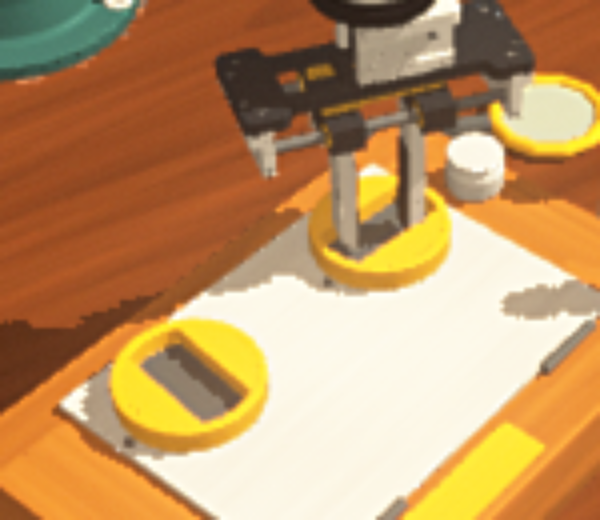

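View pics/wr3.png

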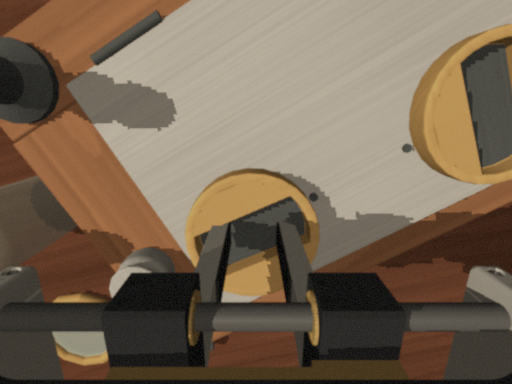

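The left slot now lies parallel to the free edge (left cam at crop (380,230)), and the torque jumped to 0.67 N·m, so it is at the stop. I'll unload by rotating back within the slack, lift straight up and check.

Emit:
{"name": "move_arm", "arguments": {
  "increments": [
    [[0.34,0,0,0,0,0,-0.06],[0.34,0,0,0,0,0,-0.12],[0.34,0,0,0,0,0,-0.12],[0.34,0,0,-0.3,0,0,-0.12],[0.34,0,0,-0.7,0,0,-0.12],[0.34,0,0,-0.8,0,0,-0.12],[0.34,0,0,-0.8,0,0,-0.12]]
  ]
}}

```text
time: 8.43
tool_pos: [0.474, 0.0452, 0.3625]
ee_rot: [-3.141, -0.01, -0.074]
wrist_force: [-0.8, -0.1, -0.3]
width: 0.032
```

```bash
python3 nav.py -.055 -.085 .11 1.721
```

```text
world 0.5160560095118961 -0.11923552079239783
t 8.43 pos [0.474  0.0452 0.3625] rot [-3.1406 -0.0097 -0.0737] F [-0.75 -0.13 -0.35] M [ 0.053  0.    -0.028] w 0.032 j [-0.02 -0.07  1.61  0.    1.59  1.62]
need d [0.535 1.61  0.537] r [ 0.005 -0.005 -1.143]
```

Emit:
{"name": "move_arm", "arguments": {
  "increments": [
    [[0.34,0.1,0.3,0,0,0,-0.07],[0.34,0.2,0.6,0,0,0,-0.15],[0.34,0.33,1,0,0,0,-0.22],[0.34,0.33,1,0,0,0,-0.3],[0.34,0.33,1,0,0,0,-0.37],[0.34,0.33,1,0,0,0,-0.45],[0.34,0.33,1,0,0,0,-0.52],[0.34,0.33,1,0,0,0,-0.58]]
  ]
}}

```text
time: 9.1
tool_pos: [0.4984, -0.0572, 0.3557]
ee_rot: [-3.139, 0.001, 0.842]
wrist_force: [-0.2, -0.2, -0.5]
width: 0.0317
```

```bash
python3 slot.py 2;python3 nav.py -.055 -.085 .11 1.721
```

```text
top 2863 centroid [0.5854 0.0034 0.0717] n [-0.0018  0.0018  1.    ] tilt -0.0013
L expect [0.4726 0.0451] disc ctr 0.470960446583157 0.04221175394213829 r 44.996097564697266
world 0.5160560095118961 -0.11923552079239783
t 9.15 pos [ 0.4984 -0.0571  0.3557] rot [-3.1385e+00  1.2000e-03  8.4480e-01] F [0.4  0.09 0.29] M [-0.064 -0.034 -0.04 ] w 0.0317 j [-0.23 -0.    1.56  0.    1.59  0.5 ]
need d [-0.347  0.546  0.464] r [-0.002 -0.    -0.558]Traceback (most recent call last):
  File "slot.py", line 23, in <module>
    b=biggest(br)[0].astype(np.uint8)
      ~~~~~~~~~~~^^^
IndexError: list index out of range
```

Emit:
{"name": "move_arm", "arguments": {
  "increments": [
    [[0.34,-0.15,0.3,0,0,0,-0.07],[0.34,-0.35,0.55,0,0,0,-0.14],[0.34,-0.35,0.55,0,0,0,-0.22],[0.34,-0.35,0.55,0,0,0,-0.29],[0.34,-0.35,0.55,0.1,0,0,-0.37],[0.34,-0.35,0.55,0.2,0,0,-0.45],[0.34,-0.35,0.55,0.27,0,0,-0.52],[0.34,-0.35,0.55,0.27,0,0,-0.56]]
  ]
}}

```text
time: 9.82
tool_pos: [0.5154, -0.1196, 0.3271]
ee_rot: [-3.136, -0.003, 1.72]
wrist_force: [0.3, 0.4, -0.3]
width: 0.0322
```

```bash
sed -i 's/b=biggest(br)\[0\].astype(np.uint8)/bb=biggest(br)\n        if not bb: print(nm,"hidden"); continue\n        b=bb[0].astype(np.uint8)/' slot.py; python3 slot.py 3;python3 nav.py -.055 -.085 .079 1.721
python3 - <<'E'
from bench import robot
import cv2
p,d=robot.snapshot("wrist");cv2.imwrite("pics/wr4.png",p[:,:,::-1])
E
```

```text
top 4094 centroid [ 0.5597 -0.0053  0.0716] n [-0.0011  0.0017  1.    ] tilt -0.0006
L expect [0.4726 0.0451] disc ctr 0.47244933437002223 0.04306867227709923 r 44.59297561645508
   slot ctr 0.47253879665029563 0.04369615183032188 (38.63925552368164, 79.24626159667969) cam angle 1.6494427
R expect [ 0.5161 -0.1192] disc ctr 0.5225560095118961 -0.08973552079239783 r 28.6357421875
scene 3839 centroid [ 0.5755 -0.0334  0.0698] n [-1.e-03  3.e-04  1.e+00] tilt -0.0008
L expect [0.4726 0.0451] disc ctr 0.47925613521230737 0.04225781641162071 r 52.87276840209961
   slot ctr 0.47742517207754176 0.04542980585253868 (34.44940948486328, 78.58135223388672) cam angle 1.5489964
R expect [ 0.5161 -0.1192] disc ctr 0.5220560095118961 -0.12023552079239783 r 52.024131774902344
world 0.5160560095118961 -0.11923552079239783
t 9.92 pos [ 0.5158 -0.1197  0.3288] rot [-3.1386e+00 -1.8000e-03  1.7155e+00] F [ 1.03 -0.18 -1.07] M [-0.054 -0.078 -0.028] w 0.0315 j [-0.34  0.07  1.54  0.    1.54 -0.48]
need d [0.003 0.005 0.506] r [-0.002 -0.001 -0.004]
```

View pics/wr4.png

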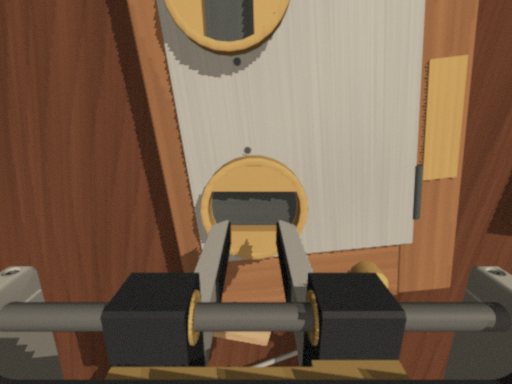

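View pics/top3.png

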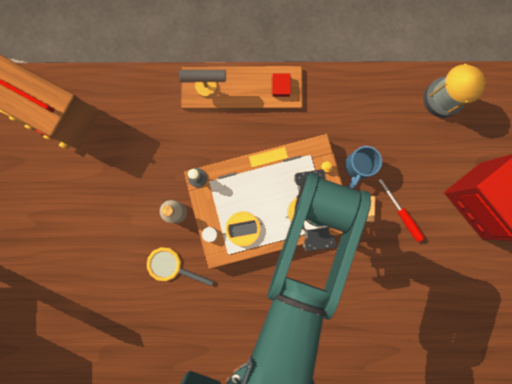

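Left cam reads 1.65 from the top view (1.55 from the scene view), and the cover is still flat. In the wrist view the right slot at about (254,208) is aligned with the jaws. Descending and turning.

Emit:
{"name": "move_arm", "arguments": {
  "increments": [
    [[0.34,0,0,0.2,0,0,0],[0.34,0,0,0.32,0,0,0],[0.34,0,0,0.38,0,0,0],[0.34,0,0,0.42,0,0,0],[0.34,0,0,0.46,0,0,0],[0.34,0,0,0.5,0,0,0],[0.34,0,0,0.5,0,0,0],[0.34,0,0,0.5,0,0,0]]
  ]
}}

```text
time: 10.63
tool_pos: [0.5162, -0.1199, 0.2814]
ee_rot: [3.141, 0.0, 1.718]
wrist_force: [-0.1, 0.2, 1.0]
width: 0.0316
```

```bash
python3 nav.py -.055 -.085 .079 1.721
```

```text
world 0.5160560095118961 -0.11923552079239783
t 10.63 pos [ 0.5162 -0.1199  0.2814] rot [3.1413e+00 2.0000e-04 1.7176e+00] F [-0.14  0.16  0.99] M [-0.018 -0.1    0.019] w 0.0316 j [-0.34  0.1   1.6  -0.    1.44 -0.48]
need d [ 0.007 -0.     0.032] r [ 0.     0.    -0.002]
```

Emit:
{"name": "move_arm", "arguments": {
  "increments": [
    [[0.34,0,0,0.03,0,0,0],[0.34,0,0,0.03,0,0,0.06],[0.34,0,0,0.03,0,0,0.12],[0.34,0,0,0.03,0,0,0.18],[0.34,0,0,0.03,0,0,0.24],[0.34,0,0,0.03,0,0,0.3],[0.34,0,0,0.03,0,0,0.36],[0.34,0,0,0.03,0,0,0.42]]
  ]
}}

```text
time: 11.3
tool_pos: [0.5165, -0.1195, 0.2786]
ee_rot: [3.14, -0.002, 1.054]
wrist_force: [1.2, 1.3, 0.6]
width: 0.0322
```

Emit:
{"name": "move_arm", "arguments": {
  "increments": [
    [[0.34,0,0,0,0,0,0.06],[0.34,0,0,0,0,0,0.12],[0.34,0,0,0,0,0,0.18],[0.34,0,0,0,0,0,0.24],[0.34,0,0,0,0,0,0.3],[0.34,0,0,0,0,0,0.36],[0.34,0,0,0,0,0,0.42],[0.34,0,0,0,0,0,0.46]]
  ]
}}

```text
time: 11.97
tool_pos: [0.5162, -0.1199, 0.2786]
ee_rot: [3.141, -0.001, 0.331]
wrist_force: [-0.2, 0.3, 0.3]
width: 0.0319
```

```bash
python3 nav.py -.055 -.085 .079 -0.259
```

```text
world 0.5160560095118961 -0.11923552079239783
t 11.97 pos [ 0.5162 -0.1199  0.2786] rot [ 3.1408e+00 -8.0000e-04  3.3150e-01] F [-0.16  0.31  0.27] M [-0.01   0.058  0.087] w 0.0319 j [-0.34  0.1   1.61 -0.    1.43  0.9 ]
need d [ 0.001 -0.007  0.004] r [ 0.    -0.001  0.376]
```

Emit:
{"name": "move_arm", "arguments": {
  "increments": [
    [[0.34,0,0,0,0,0,0.06],[0.34,0,0,0,0,0,0.12],[0.34,0,0,0,0,0,0.18],[0.34,0,0,0,0,0,0.24],[0.34,0,0,0,0,0,0.28],[0.34,0,0,0,0,0,0.31],[0.34,0,0,0,0,0,0.33],[0.34,0,0,0,0,0,0.33]]
  ]
}}

```text
time: 12.63
tool_pos: [0.5159, -0.12, 0.2785]
ee_rot: [3.141, 0.0, -0.183]
wrist_force: [-2.0, -0.5, 0.9]
width: 0.032
```

```bash
python3 nav.py -.055 -.085 .079 -0.259
```

```text
world 0.5160560095118961 -0.11923552079239783
t 12.63 pos [ 0.5159 -0.12    0.2785] rot [ 3.1408e+00  4.0000e-04 -1.8320e-01] F [-1.99 -0.54  0.95] M [-0.091  0.296  0.126] w 0.032 j [-0.34  0.1   1.61 -0.    1.43  1.42]
need d [ 0.    -0.008  0.003] r [0.001 0.    0.048]
```

Emit:
{"name": "move_arm", "arguments": {
  "increments": [
    [[0.34,0,0,0,0,0,0.03],[0.34,0,0,0,0,0,0.05],[0.34,0,0,0,0,0,0.06],[0.34,0,0,0,0,0,0.06]]
  ]
}}

```text
time: 12.97
tool_pos: [0.5158, -0.1199, 0.2786]
ee_rot: [3.14, 0.001, -0.274]
wrist_force: [-4.2, -0.0, 3.6]
width: 0.0321
```

```bash
python3 nav.py -.055 -.085 .079 -0.259
```

```text
world 0.5160560095118961 -0.11923552079239783
t 12.97 pos [ 0.5158 -0.1199  0.2786] rot [ 3.1403e+00  7.0000e-04 -2.7440e-01] F [-4.24 -0.05  3.64] M [-0.12   0.743  1.095] w 0.0321 j [-0.34  0.1   1.61 -0.    1.43  1.51]
need d [ 0.    -0.007  0.004] r [ 0.001  0.    -0.01 ]
```

The torque rose to 1.1 N·m, so the right cam is at its stop. Backing off, lifting, and moving back out of view.

Emit:
{"name": "move_arm", "arguments": {
  "increments": [
    [[0.34,0,0,0,0,0,-0.06],[0.34,0,0,0,0,0,-0.12],[0.34,0,0,0,0,0,-0.12],[0.34,0,0,-0.3,0,0,-0.12],[0.34,0,0,-0.7,0,0,-0.12],[0.34,0,0,-1,0,0,-0.12],[0.34,0,0,-1,0,0,-0.12],[0.34,0,0,-1,0,0,-0.12]]
  ]
}}

```text
time: 13.63
tool_pos: [0.5166, -0.12, 0.381]
ee_rot: [3.141, -0.007, -0.091]
wrist_force: [-0.1, 0.9, -1.0]
width: 0.032
```

Emit:
{"name": "move_arm", "arguments": {
  "increments": [
    [[0.34,-0.4,0.1,-0.1,0,0,0],[0.34,-0.8,0.3,-0.2,0,0,0],[0.34,-1,0.6,-0.2,0,0,0],[0.34,-1,0.9,-0.2,0,0,0],[0.34,-1,0.9,-0.2,0,0,0]]
  ]
}}

```text
time: 14.05
tool_pos: [0.407, -0.2038, 0.3964]
ee_rot: [3.14, 0.002, -0.096]
wrist_force: [0.1, -0.7, -0.3]
width: 0.032
```

Emit:
{"name": "move_arm", "arguments": {
  "increments": [
    [[0.34,-0.2,0.4,0,0,0,0],[0.34,-0.4,0.8,0,0,0,0],[0.34,-0.5,1,0,0,0,0],[0.34,-0.5,1,0,0,0,0],[0.34,-0.5,1,0,0,0,0]]
  ]
}}

```text
time: 14.47
tool_pos: [0.3496, -0.2965, 0.3963]
ee_rot: [-3.139, 0.002, -0.092]
wrist_force: [-0.3, 0.7, -0.1]
width: 0.0321
```

```bash
python3 slot.py 4; python3 -c "
from bench import robot;o=robot.get_obs();print(o['time'],o['wrist_force'],o['tool_pos'])"
```

```text
top 4725 centroid [ 0.5603 -0.0209  0.0717] n [4.e-04 2.e-03 1.e+00] tilt 0.0009
L expect [0.4726 0.0451] disc ctr 0.47233669398916284 0.043056251622802355 r 44.57124328613281
   slot ctr 0.47246106074941674 0.04368407068408165 (38.700592041015625, 80.10408782958984) cam angle 1.6439481
R expect [ 0.5161 -0.1192] disc ctr 0.5153948271083316 -0.1211138090614408 r 44.71202087402344
   slot ctr 0.5157407629298648 -0.12030711503067908 (39.4523811340332, 79.75431060791016) cam angle 1.658561
scene 3947 centroid [ 0.5714 -0.0323  0.0697] n [-1.2e-03  4.0e-04  1.0e+00] tilt -0.001
L expect [0.4726 0.0451] disc ctr 0.4799376079906277 0.044829963781005476 r 53.15478515625
   slot ctr 0.47781577418935817 0.04510671243823204 (33.79069900512695, 78.02079772949219) cam angle 1.5509965
R expect [ 0.5161 -0.1192] disc ctr 0.5220560095118961 -0.12073552079239783 r 52.14652633666992
   slot ctr 0.520662424306818 -0.11838903565445837 (34.03720474243164, 78.27819061279297) cam angle 1.5449114
14.5667 [-0.34254237 -0.29478812 -0.54915616] [ 0.3503495  -0.29523131  0.39699607]
```

View pics/top4.png

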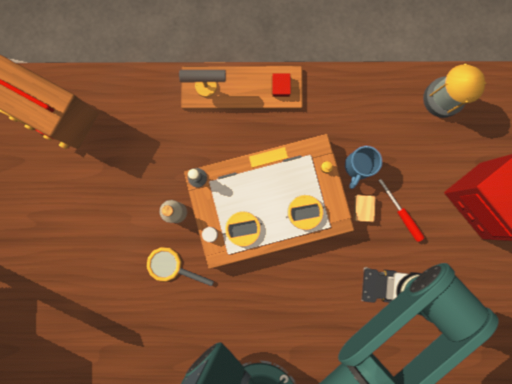

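View pics/scene4.png

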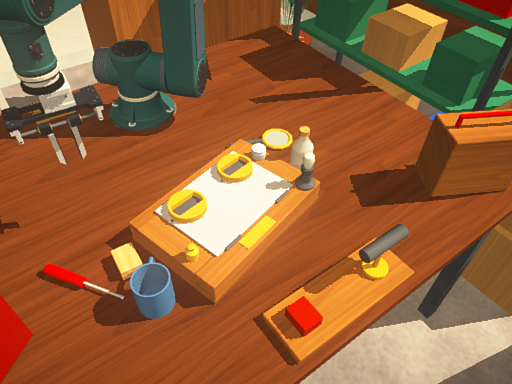

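Both slots lie parallel to the free edge (about (242,230) and (305,213) in the top view). The cover is flat, the surrounding objects look unmoved and the arm is clear. Handing in.

```bash
python3 -c "
from bench import robot;print(robot.close_job())"
```

```text
the job is handed in; nothing more can be done
None
```

The cover is shut and both fasteners are turned clockwise to the stop. The job was handed in at about 14.6 s, well inside the 58 s limit.

- **Cover:** I pushed it down at the press point with closed fingertips, with about 15 N at the hard stop. The last check put its tilt within 0.001 rad of flat.
- **Fasteners:** I set both fingertips, about 32 mm apart, in each slot and turned on the axis, instead of sweeping closed fingertips 20 mm off-axis. I stopped when the torque jumped, at 0.67 N·m on the left and 1.1 N·m on the right.
- **Final angles:** the two views disagree by about 0.1 rad, but both are above the 1.40 rad lock threshold. I trust the top view more, because the scene camera sees the slots at a slant.

| Fastener | Top view (rad) | Scene view (rad) |
|---|---|---|
| Left | 1.64 | 1.55 |
| Right | 1.66 | 1.54 |

- **Surroundings:** the other objects look unmoved by eye; I did not measure them. The arm was clear of everything, with only noise (under 1 N) on the wrist force.

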